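Enable and start the roller conveyor

TASK

Start the roller conveyor from its operator station: lift the orange guard by its front tab with a fingertip, and with the guard riding on the back of the finger push the toggle beneath it from off (toward you) over to on (to the back). Take the finger out so that the guard drops fully shut over the toggle, then press the green start button fully down and let go. Do not press the red emergency stop, and leave the things lying about where they are: nothing is picked up or carried.

Things in the scene. Friction and masses are not known exactly. Their poses are not given: they have to be found in the camera images.
- station: the conveyor's operator station, bolted down: a grey box 100 deep (x), 210 wide (y) on a short pedestal; its level panel is 110 above the worktop. Origin: centre of its foot, on the worktop. x: from its front (facing the robot) to its back, y: to its left, z up; turned up to 17 degrees. On the panel: red emergency stop on the left, orange guard in the middle, green button on the right
- guard_hinge (a point): middle of the guard's hinge line, which runs along the station's y, 10 above the panel and 12 behind (+x of) the station's centre
- guard (a joint): angle of the orange guard, a hood 56 wide, its roof 43 above the panel, open below, hiding the toggle: 0 shut, grows as its front is lifted, stop at 1.3. Weight and a light spring shut it from any angle once nothing holds it up; about 0.5 N at the tab lifts it. It does not touch the toggle at any angle
- guard_lip (a point): middle of the front edge of the guard's lift tab: a tongue 42 wide, 5 thick, standing 22 out of the foot of the guard's front wall toward the robot, 85 from the hinge line. Shut, it is 9 above the panel's level and 23 out beyond the box's front face, with only the worktop and the cutter below it, so a fingertip pointing forward and down goes under it
- toggle (a joint): angle of the steel bat toggle under the guard: 0 off (leaning 24 degrees toward the robot), 0.84 on (leaning 24 degrees to the back). An over-centre spring holds it at either end and snaps it across once past the middle, 0.42; about 2 N at its tip
- toggle_tip (a point): centre of the round end of the toggle's bat; the bat is 10 thick, its end stands 31 above the panel, its pivot 32 in front of the guard's hinge line and 4 above the panel
- start (a joint): travel of the green start button, m: 0 out, 0.006 fully down, about 5 N; springs back
- start_top (a point): centre of the top of the green start button's cap, diameter 26; pressed straight down
- estop (a joint): travel of the red emergency stop, m: 0 out, 0.006 pressed; needs 6 N to begin and 15 N fully down
- estop_top (a point): centre of the top of the red mushroom emergency stop, diameter 40, 31 above the panel
- ticket_pad: white pad of lot tickets, 60 x 85 x 19, lying beside the station's left end. Origin: centre of its underside
- mug: navy mug, 68 wide (90 with its handle), 62 high, beside the station's right end. Origin: centre of its underside
- box_cutter: yellow snap-blade cutter, 131 x 18 x 14, lying on the worktop in front of the station. Origin: centre of its underside
- tape_roll: roll of brown packing tape lying flat, diameter 79, 37 high. Origin: centre of its underside
- clipboard: clipboard with a list, 190 x 120 x 11, lying flat, on the left. Origin: centre of its underside
- tape_dispenser: dark bench tape dispenser, 135 x 46 x 74, on the left. Origin: centre of its underside
- stapler: red stapler, 120 x 32 x 44, on the right. Origin: centre of its underside

How it is judged:
By the outcome, as a careful person would: the job done as asked, in the order asked, and still so for the second after the job is handed in, with the robot touching nothing.
It also fails if it takes over 56 s, if anything falls off the work surface, if the arm or the gripper's body presses on something with over 40 N, if the wrist force passes 120 N, or if a joint passes its speed limit or range.

ROBOT

A 6-joint arm with a two-finger parallel gripper is mounted at the origin on a cart in front of the work surface, level with it; the furniture and walls round the work are solid. World frame = base frame: x ahead of the robot, y to its left, z up, the work surface at z = 0. Lengths are in m, angles in rad, forces in N, time in s.
With the tool pointing down it reaches from about 0.4 to 0.825 m from the base axis. Payload 7 kg.
Tool frame: the origin (TCP) lies between the finger pads; the fingertips stand 8 mm ahead of it and the grasp point (between the pads) lies 11 mm behind it (arm.finger_overhang is the distance from the TCP to the fingertips, in m); z points along the fingers, y is the line along which they close (so a half turn about z gives the same grasp; the last joint's range is limited). The gripper opens to 88 mm and grips with 3 to 60 N. Pads are 19 mm wide; open, the fingers measure 130 mm over their backs; the gripper's body (78 mm by 193 mm) begins 47 mm behind the grasp point.
Start: joints at [1.505, 0.359, 0.012, 0, -1.224, -0.288], TCP at [0.234, 0.633, 0.235] pointing down, gripper open.
Joint ranges: [-3.07, 3.07], [-1.43, 2.12], [-1.02, 1.25], [-3.03, 1.67], [-3.05, -0], [-3.03, 3.03]. Speed limits (rad/s): [2.39, 2.39, 3.01, 3.14, 3.14, 3.14].

INTERFACE

Orientations are given as [roll, pitch, yaw] about the fixed x, y, z axes, in that order (R = Rz(yaw) Ry(pitch) Rx(roll)).
In Python, from station import arm gives the robot as it stands.
- The arm moves only by the tool move_arm, never from a script. Its argument "rows" is text: rows parted by semicolons, each of 7 numbers parted by spaces: the turn, a rotation vector about the tool's x, y, z in degrees, then the shift along the tool's x, y, z in m, then the finger opening in m, from 0 to 0.0876. A call has 1 to 8 rows; each row shifts and turns the commanded pose from where the row before left it, along the tool's axes as they then stand; what a row does not reach is not made up. A row lasts 1/8 s, in which the tool goes at most 62.5 mm and 10.7 degrees, less where a joint would pass 70% of its speed; a pose out of reach is approached as far as the arm can. A call is refused whole if a number of a shift passes 0.0625 or a number of a turn 10.7, either way. A call with a gripper value outside its range is refused whole. The fingers move at their own pace and stop on an object; "squeeze" is the grip in N (left out, the last holds). Time passes only in rows, so rows that do not move let the fingers close. It gives the time, the measured TCP pose, the force, the opening and the grip force at its end, in the units of the state.
- arm.get_state(): the state, without advancing time (a new reading comes with each control period).
- arm.grab_frame(name): name is "scene" or "top"; returns (picture, depth): 420x560x3 uint8, blue, green, red; 420x560 float32, m along the optical axis (not along the pixel's ray), 0 where there is no reading.
- arm.camera_model(name): a dict with "mtx" (3x3 intrinsics, pixels), "camera_from_world" (4x4, takes a point from world to camera coordinates). Camera axes: x right, y down, z forward; pixel columns grow to the right and rows downward; lengths in m; the calibration is good to about 2 mm. A picture is of the moment at which its call begins. camera_model takes no time and is no camera call.
- arm.job_done(): hands the job in; it is judged then, once.
The state is a dict: "t": time; "q": joint angles; "qd": joint speeds; "joint_efforts": joint torques, N m; "eef_pos": TCP position; "ee_rot": TCP orientation; "force": force on the tool from outside, world axes, zero at the start; "moment": the same for the moment, N m; "width": finger opening in m; "gripper_force": force on a finger pad.
Only numpy, scipy, OpenCV 4.12 (cv2) and the standard library are available. Lean on these libraries where they do the work, as an engineer would, in place of code of your own. Each camera call takes 0.05 s, during which the arm holds its last target. There are 200 camera calls.

## Working session

There is one attempt and no reset: what is moved stays moved. The work goes in short steps, Python scripts to look and compute and a tool call to move; the robot and the scene stay as the last step left them, time stands still between calls to the robot, and variables do not carry over. Pictures are saved under pics/ and viewed, at most 10 in all, crops included, and the job is handed in when it is done.

Besides the shell and the picture viewer there is one more tool, called after "Emit:" by a JSON object that holds its "op" and its "data", one argument or row to a line. move_arm: Moves the arm, as the interface text tells. Its arguments: {"type":"object","properties":{"rows":{"type":"string"},"squeeze":{"type":"number"}},"required":["rows"]}

```bash
mkdir -p pics; ls; python3 - <<'E'
from station import arm
import cv2,numpy as np
for n in("scene","top"):
    p,d=arm.grab_frame(n);cv2.imwrite(f"pics/{n}0.png",p);np.save(f"{n}0.npy",d)
    m=arm.camera_model(n);print(n,np.round(m["mtx"],1).tolist(),np.round(np.linalg.inv(m["camera_from_world"]),3).tolist())
s=arm.get_state();print(s)
E
```

```text
pics
scene [[433.9, 0.0, 281.9], [0.0, 433.9, 210.3], [0.0, 0.0, 1.0]] [[0.582, -0.444, 0.682, -0.579], [-0.813, -0.342, 0.471, -0.725], [0.024, -0.828, -0.56, 0.951], [0.0, 0.0, 0.0, 1.0]]
top [[449.4, 0.0, 278.7], [0.0, 449.4, 208.5], [0.0, 0.0, 1.0]] [[0.017, -0.989, 0.148, 0.252], [-1.0, -0.021, -0.024, 0.025], [0.026, -0.148, -0.989, 1.441], [0.0, 0.0, 0.0, 1.0]]
{'t': 0.1, 'q': array([ 1.50508621e+00,  3.59305294e-01,  1.11664684e-02, -3.73217765e-04,
       -1.22410459e+00, -2.88109358e-01]), 'qd': array([-0.00084869, -0.00107844,  0.00167174,  0.00152332, -0.00026186,
        0.00111453]), 'joint_efforts': array([-8.14312807e-04, -5.84162879e+01,  2.93752849e+01,  7.01546788e+00,
        1.01720323e-02, -4.87696207e-05]), 'eef_pos': array([0.2337249 , 0.63278398, 0.23371812]), 'ee_rot': array([ 3.14010550e+00, -7.48137353e-05, -3.53946486e-01]), 'force': array([-0.78823425,  0.06548129,  0.48810033]), 'moment': array([-0.00467373,  0.01753924, -0.02009571]), 'gripper_force': 0.0, 'width': 0.08773482028493677}
```

View pics/scene0.png

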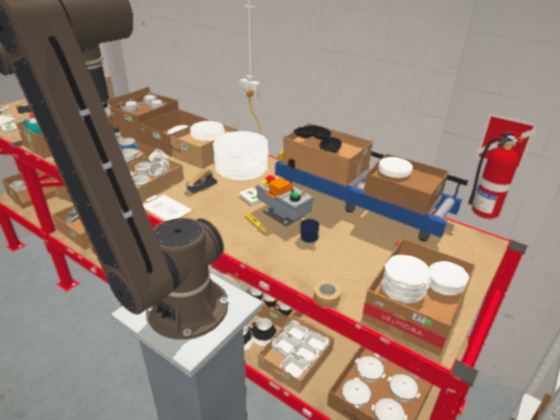

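View pics/top0.png

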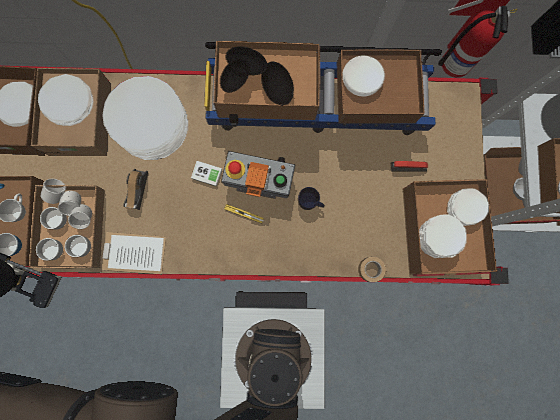

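The top view shows the station at about (258,174), with the red stop at (235,168), the orange guard at (257,180) and the green button at (281,181). The cutter is in front of it at (243,213) and the mug is at (311,198).

```bash
cat > h.py <<'E'
import cv2,numpy as np
from station import arm
def cloud(n,p,d):
    m=arm.camera_model(n);K=m["mtx"];T=np.linalg.inv(m["camera_from_world"])
    v,u=np.mgrid[:420,:560]
    c=np.stack([(u-K[0,2])/K[0,0]*d,(v-K[1,2])/K[1,1]*d,d,np.ones_like(d)],-1)
    return (c@T.T)[...,:3]
def ray(n,uv,z):
    m=arm.camera_model(n);T=np.linalg.inv(m["camera_from_world"])
    r=T[:3,:3]@np.linalg.solve(m["mtx"],[uv[0],uv[1],1]);o=T[:3,3]
    return o+r*(z-o[2])/r[2]
def proj(n,P):
    m=arm.camera_model(n);c=m["camera_from_world"]@np.append(P,1);u=m["mtx"]@c[:3];return u[:2]/u[2]
E
python3 - <<'E'
from h import *
rng={'red':((0,150,90),(6,255,255)),'orange':((7,170,140),(17,255,255)),'green':((50,100,40),(90,255,255))}
for n in("top","scene"):
    p=cv2.imread(f"pics/{n}0.png");d=np.load(f"{n}0.npy");X=cloud(n,p,d);hsv=cv2.cvtColor(p,cv2.COLOR_BGR2HSV)
    roi=(X[...,0]>.45)&(X[...,0]<.8)&(abs(X[...,1]-.05)<.2)&(X[...,2]>.08)&(X[...,2]<.2)
    for c,(a,b) in rng.items():
        m=roi&(cv2.inRange(hsv,a,b)>0)
        q=X[m];v,u=np.where(m)
        print(n,c,len(q),u.mean().round(1),v.mean().round(1),np.median(q,0).round(4),np.percentile(q,[5,95],axis=0).round(3).tolist())
        if len(q)>5:
            print('  rect',cv2.minAreaRect(np.float32(np.c_[u,v])), 'top', np.percentile(q[:,2],90).round(4))
    m=roi&(abs(X[...,2]-.11)<.006)&(hsv[...,1]<70)
    q=X[m];r=cv2.minAreaRect(np.float32(q[:,:2]*1000));print(n,'panel',m.sum(),r,np.median(q,0))
E
```

```text
top red 97 234.4 167.5 [0.5668 0.1275 0.1381] [[0.554, 0.114, 0.133], [0.582, 0.14, 0.142]]
  rect ((234.00001525878906, 167.5), (12.020814895629883, 10.60660171508789), 45.0) top 0.1416
top orange 456 255.8 176.0 [0.5415 0.0619 0.1496] [[0.495, 0.036, 0.119], [0.58, 0.088, 0.155]]
  rect ((253.25906372070312, 178.62193298339844), (53.49354934692383, 32.861297607421875), 7.853313446044922) top 0.1537
top green 58 279.9 179.3 [ 0.537  -0.009   0.1311] [[0.527, -0.018, 0.119], [0.547, 0.003, 0.137]]
  rect ((280.0000305175781, 179.50001525878906), (7.77817440032959, 7.77817440032959), 45.0) top 0.1345
top panel 1104 ((638.7440795898438, 14.496292114257812), (290.83538818359375, 355.5103454589844), 5.249772071838379) [0.56906639 0.02782898 0.10914676]
scene red 37 269.8 177.5 [0.5627 0.1236 0.1376] [[0.552, 0.111, 0.132], [0.579, 0.135, 0.142]]
  rect ((269.8999938964844, 177.3000030517578), (4.919349670410156, 7.602630615234375), 63.43495178222656) top 0.1396
scene orange 308 278.3 186.7 [0.5195 0.0537 0.1419] [[0.496, 0.029, 0.119], [0.561, 0.087, 0.153]]
  rect ((279.31036376953125, 186.72413635253906), (17.605642318725586, 25.5780086517334), 85.2363510131836) top 0.1525
scene green 41 294.7 195.2 [ 0.5275 -0.0135  0.1287] [[0.519, -0.025, 0.119], [0.543, -0.001, 0.132]]
  rect ((294.5, 195.0), (6.0, 7.0), 90.0) top 0.1314
scene panel 385 ((633.2070922851562, 17.594635009765625), (299.5239562988281, 309.82177734375), 6.237959384918213) [0.54260259 0.00062142 0.10889166]
```

```bash
python3 - <<'E'
import cv2
a=cv2.imread("pics/top0.png")[140:230,190:335];b=cv2.imread("pics/scene0.png")[160:250,225:345]
cv2.imwrite("pics/c.png",cv2.hconcat([cv2.resize(a,(400,248),interpolation=2),cv2.resize(b,(330,248),interpolation=2)]))
E
```

```text
(no output)
```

View pics/c.png

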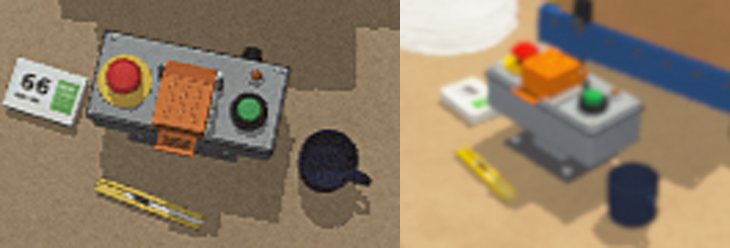

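The crop shows the station turned about 11° clockwise, with the tab at the guard's front. Next I fit the panel rectangle for the pose.

```bash
python3 - <<'E'
from h import *
p=cv2.imread("pics/top0.png");d=np.load("top0.npy");X=cloud("top",p,d)
m=((X[...,2]>.1)&(X[...,2]<.17)&(X[...,0]>.4)&(X[...,0]<.7)).astype(np.uint8)
n,l,st,c=cv2.connectedComponentsWithStats(m)
k=l[174,262] or l[190,270];M=l==k;print(st[k])
# panel-level only, drop the tab: rays to z=.11
v,u=np.where(M&(abs(X[...,2]-.109)<.005))
q=np.array([ray("top",(a,b),.11)[:2] for a,b in zip(u,v)])
(cx,cy),wh,a=cv2.minAreaRect(np.float32(q*1000));print(cx,cy,wh,a)
# edge-line fits
B=[]
from numpy import polyfit
for yaw in (-9,-11,-13):
    R=lambda t:np.array([[np.cos(t),-np.sin(t)],[np.sin(t),np.cos(t)]])
    s=(q-[cx/1e3,cy/1e3])@R(np.radians(yaw));print(yaw,np.percentile(s,[.5,99.5],axis=0).round(4).tolist())
bk=[];
for uu in range(226,290):
    r=v[u==uu]
    if len(r): bk.append(ray("top",(uu,r.min()-.5),.11)[:2])
bk=np.array(bk);f=polyfit(bk[8:-8,1],bk[8:-8,0],1);print('back edge slope deg',np.degrees(np.arctan(f[0])),np.std(bk[8:-8,0]-np.polyval(f,bk[8:-8,1])))
# red->green line
rd=ray("top",(234.2,167.5),.139);g=ray("top",(280,179.4),.133);print(rd,g,np.degrees(np.arctan2(*(rd-g)[:2])))
hsv=cv2.cvtColor(p,cv2.COLOR_BGR2HSV)
o=(cv2.inRange(hsv,(5,120,100),(18,255,255))>0)&M
qo=X[o&(X[...,2]>.146)];r=cv2.minAreaRect(np.float32(qo[:,:2]*1000));print('roof',r)
qt=X[o&(X[...,2]<.126)];print('tab',len(qt),qt.mean(0),cv2.minAreaRect(np.float32(qt[:,:2]*1000)))
E
```

```text
[ 221  151   73   46 2244]
556.2532348632812 59.57518005371094 (207.48065185546875, 103.89826202392578) 79.45702362060547
-9 [[-0.0449, -0.1022], [0.0527, 0.1016]]
-11 [[-0.0437, -0.1018], [0.0518, 0.1014]]
-13 [[-0.0461, -0.1021], [0.0538, 0.1021]]
back edge slope deg 10.420341072689366 0.0011388413116493312
[0.56729079 0.12750026 0.139     ] [ 0.53569837 -0.00893842  0.133     ] 13.037099336641429
roof ((540.9593505859375, 62.08305358886719), (55.407928466796875, 62.0146598815918), 80.12702178955078)
tab 96 [0.51016508 0.06684733 0.11925928] ((538.4630126953125, 63.48877716064453), (155.7169647216797, 103.31383514404297), 85.45647430419922)
```

Pose: centre (0.558, 0.059), yaw −10.5°. The panel, roof and button positions all agree with that. I'll close the fingers and go to a point in front of the tab.

Emit:
{"op": "move_arm", "data": {
  "rows": "0 0 -9.8 0 0 0 0; 0 0 0 0.021 0.036 0.001 0; 0 0 0 0.021 0.036 0.001 0; 0 0 0 0.021 0.036 0.001 0; 0 0 0 0.021 0.036 0.001 0; 0 0 0 0.021 0.036 0.001 0; 0 0 0 0.021 0.036 0.001 0; 0 0 0 0.021 0.036 0.001 0",
  "squeeze": 10
}}

```text
t: 1.1
eef_pos: [0.3328, 0.3571, 0.2273]
ee_rot: [3.141, 0.0, -0.183]
force: [0.8, 0.7, -0.5]
width: 0.0131
gripper_force: 0.0
```

Emit:
{"op": "move_arm", "data": {
  "rows": "0 0 0 0.021 0.036 0.001 0; 0 0 0 0.021 0.036 0.001 0; 0 0 0 0.021 0.036 0.001 0; 0 0 0 0.021 0.036 0.001 0; 0 0 0 0.021 0.036 0.001 0; 0 0 0 0.021 0.036 0.001 0; 0 0 0 0.021 0.036 0.001 0; 0 0 0 0 0 0 0"
}}

```text
t: 2.1
eef_pos: [0.4314, 0.082, 0.2202]
ee_rot: [3.141, 0.001, -0.186]
force: [0.5, -0.3, -0.9]
width: 0.001
gripper_force: 0.0
```

Emit:
{"op": "move_arm", "data": {
  "rows": "0 9 0 0 0 0 0; 0 9 0 0 0 0 0; 0 9 0 0 0 0 0; 0 9 0 0 0 0 0; 0 9 0 0 0 0 0; 0 0 0 0 0 0 0; 0 0 0 0 0 0 0"
}}

```text
t: 2.98
eef_pos: [0.4611, 0.108, 0.298]
ee_rot: [3.104, -0.673, -0.181]
force: [-0.5, 0.1, 0.2]
width: 0.0002
gripper_force: 0.0
```

```bash
python3 - <<'E'
from h import *
s=arm.get_state();print(s['q'].round(3),s['eef_pos'].round(4),s['ee_rot'].round(3))
print([a for a in dir(arm) if a[0]!='_'])
E
```

```text
[ 1.037 -0.322 -1.017  0.889 -0.879 -0.252] [0.4611 0.108  0.298 ] [ 3.104 -0.673 -0.181]
['Unreachable', 'camera_model', 'finger_overhang', 'get_state', 'grab_frame', 'job_done']
```

The 45° tilt near the base runs joint 3 to its limit. A 20° tilt works for the geometry too: the finger is still pointing forward and down. I'll turn back and see.

```bash
cat > rel.py <<'E'
# usage: rel.py sx sy z tilt [yawdeg]  -> turn/shift in current tool axes to station-frame TCP target
import sys;from h import *
from scipy.spatial.transform import Rotation as R
C=np.array([.558,.059]);Y=np.radians(-10.5)
sx,sy,z,t=map(float,sys.argv[1:5]);s=arm.get_state()
w=np.r_[C+np.array([[np.cos(Y),-np.sin(Y)],[np.sin(Y),np.cos(Y)]])@[sx,sy],z]
R0=R.from_euler('xyz',s['ee_rot']);R1=R.from_euler('xyz',[np.pi,-np.radians(t),Y])
print('turn',np.degrees((R0.inv()*R1).as_rotvec()).round(2),'shift old axes',R0.inv().apply(w-s['eef_pos']).round(4),'new axes',R1.inv().apply(w-s['eef_pos']).round(4),'q',s['q'].round(3),'F',s['force'].round(1))
E
python3 rel.py -.095 0 .20 20
```

```text
turn [  2.09 -18.57  -0.24] shift old axes [-0.054   0.0274  0.0834] new axes [-0.0249  0.0305  0.0953] q [ 1.037 -0.322 -1.017  0.889 -0.879 -0.252] F [-0.5  0.1  0.2]
```

Emit:
{"op": "move_arm", "data": {
  "rows": "0 -9 0 0 0 0 0; 0 -9 0 0 0 0 0; 0 0 0 0 0 0 0; 0 0 0 0 0 0 0"
}}

```text
t: 3.48
eef_pos: [0.4615, 0.1069, 0.2978]
ee_rot: [3.108, -0.361, -0.195]
force: [-0.7, -0.3, -1.2]
width: -0.0001
gripper_force: 0.0
```

```bash
python3 rel.py -.095 0 .20 20
```

```text
turn [ 2.18 -0.69 -0.66] shift old axes [-0.0262  0.0262  0.0956] new axes [-0.0254  0.0295  0.0949] q [ 0.91  -0.213 -0.684  0.404 -1.003  0.256] F [-0.7 -0.3 -1.2]
```

Emit:
{"op": "move_arm", "data": {
  "rows": "2.2 -0.7 -0.7 0 0 0 0; 0 0 0 -0.006 0.007 0.024 0; 0 0 0 -0.006 0.007 0.024 0; 0 0 0 -0.006 0.007 0.024 0; 0 0 0 -0.007 0.008 0.023 0; 0 0 0 0 0 0 0; 0 0 0 0 0 0 0"
}}

```text
t: 4.35
eef_pos: [0.4653, 0.0781, 0.2017]
ee_rot: [-3.139, -0.35, -0.181]
force: [0.6, 1.0, 0.7]
width: 0.0006
gripper_force: 0.0
```

```bash
python3 rel.py -.095 0 .095 20; python3 - <<'E'
from h import *
for n in("top","scene"):
    p,d=arm.grab_frame(n);cv2.imwrite(f"pics/{n}1.png",p)
a=cv2.imread("pics/top1.png")[130:230,190:310];b=cv2.imread("pics/scene1.png")[140:240,205:325]
cv2.imwrite("pics/d.png",cv2.hconcat([cv2.resize(x,(400,333),interpolation=2) for x in(a,b)]))
E
```

```text
turn [-0.18 -0.03  0.14] shift old axes [-0.0368  0.0021  0.1001] new axes [-0.0368  0.0019  0.1001] q [ 0.793 -0.155 -0.879  0.456 -0.695  0.267] F [0.6 1.  0.7]
```

View pics/d.png

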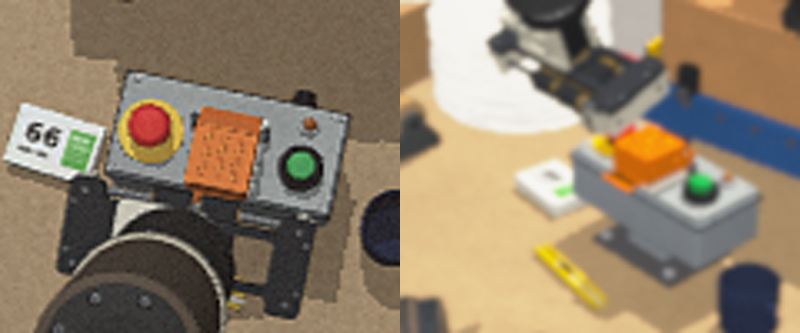

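The crop shows the fingers closed and centred in front of the tab, above it. Descending now.

Emit:
{"op": "move_arm", "data": {
  "rows": "0 0 0 -0.007 0.002 0.020 0; 0 0 0 -0.008 0 0.020 0; 0 0 0 -0.007 0 0.020 0; 0 0 0 -0.008 0 0.020 0; 0 0 0 -0.007 0 0.020 0; 0 0 0 0 0 0 0; 0 0 0 0 0 0 0"
}}

```text
t: 5.32
eef_pos: [0.476, 0.0791, 0.1123]
ee_rot: [3.14, -0.317, -0.181]
force: [-1.4, 0.3, 0.5]
width: 0.0007
gripper_force: 0.0
```

```bash
python3 rel.py -.075 0 .0945 20; python3 - <<'E'
from h import *
p,d=arm.grab_frame("scene");cv2.imwrite("pics/s2.png",p)
p2,d=arm.grab_frame("top")
cv2.imwrite("pics/e.png",cv2.hconcat([cv2.resize(x,(400,333),interpolation=2) for x in(p2[130:230,190:310],p[140:240,205:325])]))
E
```

```text
turn [0.03 1.84 0.1 ] shift old axes [0.0033 0.0048 0.0198] new axes [0.0026 0.0048 0.0199] q [ 0.693  0.007 -1.016  0.636 -0.416  0.128] F [-1.4  0.3  0.5]
```

View pics/e.png

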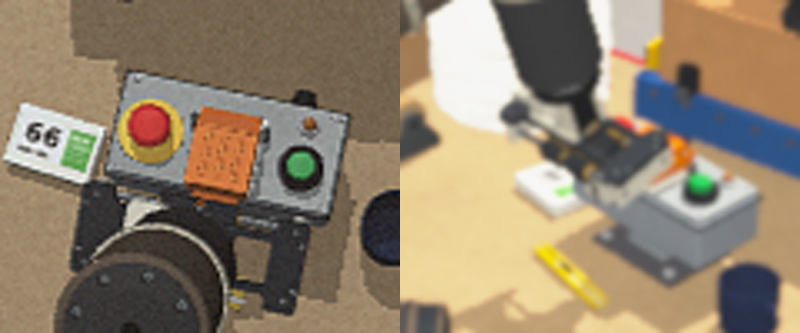

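Joint 3 limits again at this height, so I'll drop in with less tilt (10°) and add tilt as the finger goes forward.

Emit:
{"op": "move_arm", "data": {
  "rows": "0 -8.2 0 -0.008 0 -0.002 0; 0 0 0 0 0.004 0 0; 0 0 0 0 0 0 0; 0 0 0 0 0 0 0"
}}

```text
t: 5.92
eef_pos: [0.4756, 0.0683, 0.1143]
ee_rot: [3.128, -0.233, -0.187]
force: [-0.4, -0.6, 0.2]
width: 0.0003
gripper_force: 0.0
```

```bash
python3 rel.py -.092 0 .088 10
```

```text
turn [ 0.83 -3.34 -0.23] shift old axes [-0.0151 -0.0062  0.0233] new axes [-0.0137 -0.0059  0.0243] q [ 0.684  0.039 -0.876  0.366 -0.545  0.394] F [-0.4 -0.6  0.2]
```

Emit:
{"op": "move_arm", "data": {
  "rows": "0.8 -3.3 0 0 0 0 0; 0 0 0 -0.007 -0.003 0 0; 0 0 0 -0.007 -0.003 0 0; 0 0 0 0 0 0.012 0; 0 0 0 0 0 0.012 0; 0 0 0 0 0 0 0; 0 0 0 0 0 0 0"
}}

```text
t: 6.8
eef_pos: [0.4668, 0.0764, 0.0881]
ee_rot: [-3.141, -0.173, -0.188]
force: [0.3, -0.1, 0.3]
width: 0.0004
gripper_force: 0.0
```

```bash
python3 rel.py -.092 0 .088 10
```

```text
turn [-0.    0.06 -0.25] shift old axes [0.0008 0.0005 0.0003] new axes [0.0008 0.0005 0.0003] q [ 0.679  0.093 -0.846  0.261 -0.532  0.485] F [ 0.3 -0.1  0.3]
```

Emit:
{"op": "move_arm", "data": {
  "rows": "0 5 0 0 0 0 0; 0 0 0 0.005 0 0.001 0; 0 0 0 0.005 0 0.001 0; 0 0 0 0.003 0 0.001 0; 0 0 0 0 0 0 0; 0 0 0 0 0 0 0"
}}

```text
t: 7.55
eef_pos: [0.4804, 0.0739, 0.0883]
ee_rot: [-3.14, -0.26, -0.189]
force: [-0.4, 0.4, -0.3]
width: 0.0006
gripper_force: 0.0
```

```bash
python3 rel.py -.075 0 .130 15
```

```text
turn [ 0.01  0.09 -0.31] shift old axes [ 0.0146  0.0005 -0.0393] new axes [ 0.0147  0.0005 -0.0392] q [ 0.665  0.076 -0.967  0.517 -0.402  0.252] F [-0.4  0.4 -0.3]
```

Emit:
{"op": "move_arm", "data": {
  "rows": "0 0 0 0.003 0 0.001 0; 0 0 0 0.001 0 -0.005 0; 0 0 0 0.0015 0 -0.005 0; 0 0 0 0.0015 0 -0.005 0; 0 0 0 0.0015 0 -0.005 0; 0 0 0 0 0 0 0"
}}

```text
t: 8.3
eef_pos: [0.4835, 0.0734, 0.1094]
ee_rot: [-3.14, -0.261, -0.189]
force: [-1.0, -0.4, -0.2]
width: 0.0005
gripper_force: 0.4
```

```bash
python3 rel.py -.075 0 .130 15; python3 - <<'E'
from h import *
p,d=arm.grab_frame("scene");p2,d2=arm.grab_frame("top")
for n,a,b in(("scene",p,d),("top",p2,d2)):
    X=cloud(n,a,b);h=cv2.cvtColor(a,cv2.COLOR_BGR2HSV)
    m=(cv2.inRange(h,(7,150,120),(17,255,255))>0)&(abs(X[...,0]-.54)<.07)&(abs(X[...,1]-.06)<.06)&(X[...,2]>.1);print(n,m.sum(),np.percentile(X[m],[2,98],axis=0).round(3).tolist())
cv2.imwrite("pics/f.png",cv2.hconcat([cv2.resize(x,(400,333),interpolation=2) for x in(p2[130:230,190:310],p[140:240,205:325])]))
E
```

```text
turn [-0.03  0.06 -0.29] shift old axes [ 0.0062  0.0006 -0.0197] new axes [ 0.0062  0.0006 -0.0197] q [ 0.678  0.046 -0.913  0.438 -0.478  0.328] F [-1.  -0.4 -0.2]
scene 25 [[0.473, 0.008, 0.127], [0.572, 0.083, 0.212]]
top 399 [[0.517, 0.033, 0.13], [0.585, 0.09, 0.164]]
```

View pics/f.png

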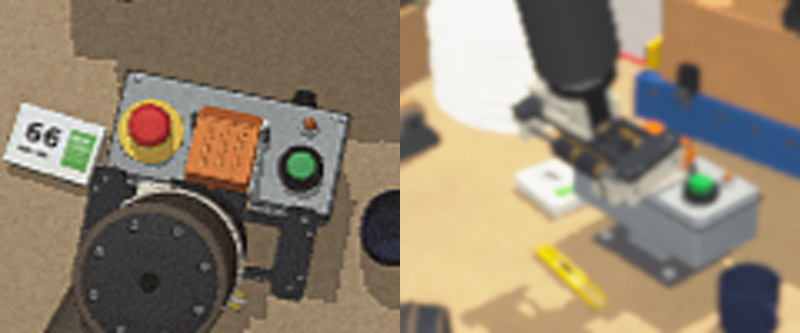

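The guard is riding up on the finger at about 11°. I'll keep lifting, tilt to 20°, then go forward.

Emit:
{"op": "move_arm", "data": {
  "rows": "0 0 0 0.003 0 -0.006 0; 0 0 0 0.003 0 -0.006 0; 0 0 0 0.003 0 -0.007 0; 0 0 0 0.004 0 -0.007 0; 0 2.5 0 0 0 0 0; 0 2.5 0 0 0 0 0; 0 0 0 0 0 0 0"
}}

```text
t: 9.28
eef_pos: [0.4885, 0.0714, 0.1373]
ee_rot: [-3.141, -0.347, -0.188]
force: [-3.7, 1.0, 1.0]
width: 0.0005
gripper_force: 1.6
```

```bash
cat > g.py <<'E'
from h import *
p2,d2=arm.grab_frame("top");X=cloud("top",p2,d2);h=cv2.cvtColor(p2,cv2.COLOR_BGR2HSV)
m=(cv2.inRange(h,(7,150,120),(17,255,255))>0)&(abs(X[...,0]-.54)<.07)&(abs(X[...,1]-.06)<.05)&(X[...,2]>.1);print('guard',m.sum(),np.percentile(X[m],[2,98],axis=0).round(3).tolist())
E
python3 rel.py -.040 0 .137 20; python3 g.py
```

```text
turn [ 0.07  0.1  -0.23] shift old axes [ 0.0286 -0.0006  0.0107] new axes [ 0.0286 -0.0005  0.0107] q [ 0.68  -0.025 -0.983  0.624 -0.46   0.161] F [-3.7  1.   1. ]
guard 362 [[0.515, 0.031, 0.143], [0.582, 0.086, 0.176]]
```

Emit:
{"op": "move_arm", "data": {
  "rows": "0 0 0 0.005 0 0.002 0; 0 0 0 0.005 0 0.002 0; 0 0 0 0.005 0 0.002 0; 0 0 0 0.005 0 0.002 0; 0 0 0 0 0 0 0"
}}

```text
t: 9.95
eef_pos: [0.5108, 0.068, 0.1365]
ee_rot: [-3.141, -0.347, -0.189]
force: [-0.2, 1.1, 0.5]
width: 0.0003
gripper_force: 0.1
```

```bash
python3 rel.py -.028 0 .137 20; python3 g.py
```

```text
turn [ 0.05  0.1  -0.3 ] shift old axes [0.019  0.0001 0.0063] new axes [0.019  0.0002 0.0064] q [ 0.635  0.014 -0.946  0.62  -0.443  0.205] F [-0.2  1.1  0.5]
guard 317 [[0.533, 0.03, 0.149], [0.589, 0.085, 0.187]]
```

Emit:
{"op": "move_arm", "data": {
  "rows": "0 0 0 0.004 0 0.0015 0; 0 0 0 0.004 0 0.0015 0; 0 0 0 0 0 0 0"
}}

```text
t: 10.38
eef_pos: [0.5187, 0.0663, 0.1363]
ee_rot: [-3.141, -0.347, -0.189]
force: [-2.1, 0.3, -1.6]
width: 0.0002
gripper_force: 1.1
```

Emit:
{"op": "move_arm", "data": {
  "rows": "0 0 0 0.004 0 0.0015 0; 0 0 0 0.003 0 0.001 0; 0 0 0 0 0 0 0"
}}

```text
t: 10.75
eef_pos: [0.5266, 0.0653, 0.1368]
ee_rot: [-3.14, -0.348, -0.189]
force: [-0.7, -0.1, 0.3]
width: 0.0003
gripper_force: 0.1
```

Emit:
{"op": "move_arm", "data": {
  "rows": "0 0 0 0.004 0 0.0015 0; 0 0 0 0 0 0 0"
}}

```text
t: 11.0
eef_pos: [0.5306, 0.0643, 0.1367]
ee_rot: [-3.14, -0.348, -0.189]
force: [-0.7, 0.3, 1.9]
width: 0.0004
gripper_force: 1.3
```

```bash
python3 rel.py -.028 0 .137 20; python3 g.py; python3 - <<'E'
from h import *
p,d=arm.grab_frame("scene");p2,d2=arm.grab_frame("top")
cv2.imwrite("pics/g.png",cv2.hconcat([cv2.resize(x,(400,333),interpolation=2) for x in(p2[130:230,190:310],p[140:240,205:325])]))
E
```

```text
turn [ 0.03  0.07 -0.29] shift old axes [ 0.      0.0003 -0.0003] new axes [ 0.      0.0003 -0.0003] q [ 0.6    0.046 -0.909  0.608 -0.435  0.25 ] F [-0.7  0.3  1.9]
guard 218 [[0.55, 0.03, 0.143], [0.595, 0.082, 0.192]]
```

View pics/g.png

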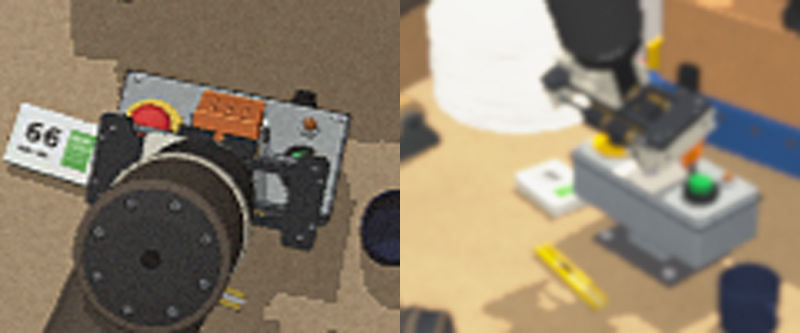

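The guard is up on the finger back, the button is clear, and the finger is past the toggle's centre. I'll push a little further to confirm against the toggle's end stop.

Emit:
{"op": "move_arm", "data": {
  "rows": "0 0 0 0.002 0 0.001 0; 0 0 0 0.002 0 0.0005 0; 0 0 0 0 0 0 0"
}}

```text
t: 11.52
eef_pos: [0.5345, 0.0636, 0.1383]
ee_rot: [-3.139, -0.35, -0.188]
force: [-24.2, 4.2, 25.8]
width: 0.0009
gripper_force: 21.2
```

Emit:
{"op": "move_arm", "data": {
  "rows": "0 0 0 0.002 0 0.0005 0; 0 0 0 0 0 0 0"
}}

```text
t: 11.78
eef_pos: [0.5357, 0.0633, 0.1388]
ee_rot: [-3.139, -0.35, -0.188]
force: [-40.3, 8.5, 38.6]
width: 0.0006
gripper_force: 32.7
```

Hard stop at the expected "on" position, after the snap (2 N, then 0). Backing off so the guard rides down, then out along the finger axis.

Emit:
{"op": "move_arm", "data": {
  "rows": "0 0 0 -0.005 0 -0.002 0; 0 0 0 -0.008 0 -0.003 0; 0 0 0 -0.008 0 -0.003 0; 0 0 0 -0.008 0 -0.003 0; 0 0 0 -0.005 0 -0.005 0; 0 0 0 0 0 -0.010 0; 0 0 0 0 0 -0.015 0; 0 0 0 0 0 -0.015 0"
}}

```text
t: 12.78
eef_pos: [0.4862, 0.073, 0.1788]
ee_rot: [-3.14, -0.348, -0.188]
force: [-0.2, 0.2, 0.5]
width: 0.0004
gripper_force: 0.0
```

Emit:
{"op": "move_arm", "data": {
  "rows": "0 0 0 0 0 -0.02 0; 0 0 0 0 0 -0.02 0; 0 0 0 0 0 -0.02 0; 0 0 0 0 0 0 0; 0 0 0 0 0 0 0"
}}

```text
t: 13.4
eef_pos: [0.466, 0.0765, 0.2341]
ee_rot: [-3.14, -0.347, -0.188]
force: [-0.1, -0.2, -0.5]
width: 0.0005
gripper_force: 0.0
```

```bash
python3 rel.py -.0095 -.071 .20 0;python3 g.py; python3 - <<'E'
from h import *
p,d=arm.grab_frame("scene");p2,d2=arm.grab_frame("top")
cv2.imwrite("pics/i.png",cv2.hconcat([cv2.resize(x,(400,333),interpolation=2) for x in(p2[130:230,190:310],p[140:240,205:325])]))
X=cloud("top",p2,d2);print(np.c_[[X[v,280] for v in range(172,190)]].round(3).tolist())
h=cv2.cvtColor(p2,cv2.COLOR_BGR2HSV);m=np.zeros((420,560),bool);m[165:195,265:300]=1;m&=cv2.inRange(h,(50,100,40),(90,255,255))>0
v,u=np.where(m);print(m.sum(),ray("top",(u.mean(),v.mean()),.134),np.percentile(X[m][:,2],[10,50,90]))
E
```

```text
turn [ -0.05 -19.9   -0.27] shift old axes [0.0678 0.0711 0.0607] new axes [0.0841 0.0715 0.0341] q [ 0.799 -0.186 -0.808  0.408 -0.794  0.318] F [-0.1 -0.2 -0.5]
guard 436 [[0.511, 0.032, 0.131], [0.583, 0.088, 0.157]]
[[0.565, -0.009, 0.105], [0.56, -0.009, 0.111], [0.554, -0.009, 0.126], [0.551, -0.009, 0.124], [0.547, -0.009, 0.13], [0.544, -0.009, 0.129], [0.541, -0.009, 0.128], [0.537, -0.009, 0.132], [0.534, -0.009, 0.131], [0.532, -0.009, 0.129], [0.529, -0.009, 0.129], [0.526, -0.009, 0.129], [0.526, -0.01, 0.113], [0.521, -0.01, 0.121], [0.518, -0.01, 0.122], [0.517, -0.01, 0.111], [0.515, -0.01, 0.104], [0.511, -0.01, 0.109]]
61 [ 0.53564266 -0.00856917  0.134     ] [0.12578976 0.12971416 0.13369331]
```

View pics/i.png

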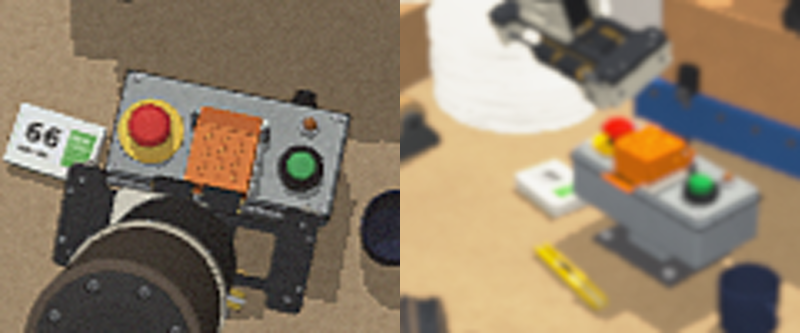

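The guard has dropped shut at its original place. I'll press with one finger (gripper half open, the other finger beyond the box's right end) so that only the cap is touched.

Emit:
{"op": "move_arm", "data": {
  "rows": "0 -10 0 0 0 0 0.05; 0 -9.9 0 0 0 0 0.05; 0 0 0 0.02 0.03 0 0.05; 0 0 0 0.02 0.03 0 0.05; 0 0 0 0.02 0.03 0 0.05; 0 0 0 0.02 0.016 0 0.05; 0 0 0 0 0 0 0.05; 0 0 0 0 0 0 0.05"
}}

```text
t: 14.55
eef_pos: [0.5246, -0.0436, 0.2342]
ee_rot: [3.14, -0.007, -0.19]
force: [-0.1, -0.0, 0.3]
width: 0.0501
gripper_force: 0.0
```

```bash
python3 rel.py -.0097 -.106 .145 0
```

```text
turn [ 0.07 -0.41 -0.39] shift old axes [ 0.0038 -0.0011  0.0892] new axes [ 0.0045 -0.001   0.0892] q [ 0.293  0.109 -0.321  0.005 -1.135  1.085] F [-0.1 -0.   0.3]
```

Emit:
{"op": "move_arm", "data": {
  "rows": "0 -0.4 -0.4 0.004 -0.001 0.029 0.05; 0 0 0 0 0 0.03 0.05; 0 0 0 0 0 0.03 0.05; 0 0 0 0 0 0 0.05; 0 0 0 0 0 0 0.05"
}}

```text
t: 15.18
eef_pos: [0.53, -0.043, 0.1472]
ee_rot: [3.141, -0.003, -0.181]
force: [0.3, -0.4, 0.4]
width: 0.0502
gripper_force: 0.0
```

```bash
python3 rel.py -.0097 -.106 .135 0; python3 - <<'E'
from h import *
p,d=arm.grab_frame("scene");p2,d2=arm.grab_frame("top")
cv2.imwrite("pics/j.png",cv2.hconcat([cv2.resize(x,(400,333),interpolation=2) for x in(p2[130:230,210:330],p[150:250,225:345])]))
E
```

```text
turn [ 0.04 -0.17  0.11] shift old axes [-0.0008  0.0006  0.0122] new axes [-0.0008  0.0006  0.0122] q [ 0.289  0.199 -0.427  0.002 -0.942  1.098] F [ 0.3 -0.4  0.4]
```

View pics/j.png

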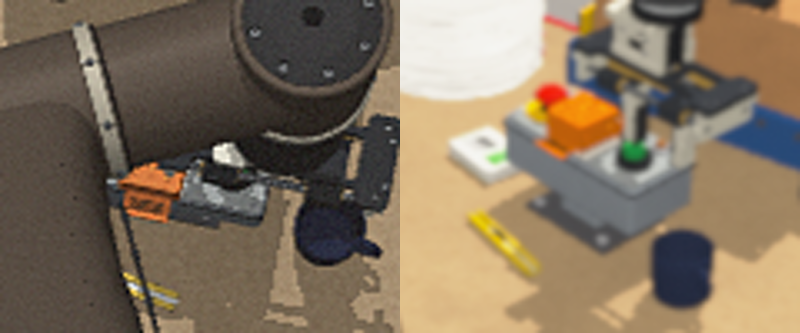

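The finger is right over the green cap and the other finger clears the box's end. Pressing in small steps.

Emit:
{"op": "move_arm", "data": {
  "rows": "0 0 0 0 0 0.004 0.05; 0 0 0 0 0 0.004 0.05; 0 0 0 0 0 0 0.05"
}}

```text
t: 15.65
eef_pos: [0.5298, -0.0434, 0.1381]
ee_rot: [3.141, -0.002, -0.182]
force: [-0.0, 1.8, 2.7]
width: 0.0498
gripper_force: 1.3
```

Emit:
{"op": "move_arm", "data": {
  "rows": "0 0 0 0 0 0.003 0.05; 0 0 0 0 0 0.002 0.05; 0 0 0 0 0 0 0.05"
}}

```text
t: 16.02
eef_pos: [0.5299, -0.0434, 0.1341]
ee_rot: [3.141, -0.003, -0.182]
force: [-3.2, 1.1, 11.7]
width: 0.0503
gripper_force: 6.0
```

Emit:
{"op": "move_arm", "data": {
  "rows": "0 0 0 0 0 0.002 0.05; 0 0 0 0 0 0 0.05; 0 0 0 0 0 0 0.05"
}}

```text
t: 16.4
eef_pos: [0.5301, -0.0435, 0.1337]
ee_rot: [3.141, -0.004, -0.181]
force: [-9.5, 2.1, 25.4]
width: 0.0499
gripper_force: 13.1
```

Fully down: about 6 mm of travel, then a hard stop at 25 N. Letting go.

Emit:
{"op": "move_arm", "data": {
  "rows": "0 0 0 0 0 -0.006 0.05; 0 0 0 0 0 -0.01 0.05; 0 0 0 0 0 -0.03 0.05; 0 0 0 0 0 -0.04 0.05; 0 0 0 0 0 -0.04 0.05; 0 0 0 -0.02 0 -0.02 0.05; 0 0 0 0 0 0 0.05; 0 0 0 0 0 0 0.05"
}}

```text
t: 17.4
eef_pos: [0.5092, -0.0397, 0.2762]
ee_rot: [3.141, -0.001, -0.182]
force: [-0.7, 0.3, -1.0]
width: 0.0502
gripper_force: 0.0
```

```bash
python3 - <<'E'
from h import *
p,d=arm.grab_frame("scene");X=cloud("scene",p,d);h=cv2.cvtColor(p,cv2.COLOR_BGR2HSV)
a=cv2.imread("pics/scene0.png");print('diff in station crop',[cv2.absdiff(p,a)[r].mean().round(1) for r in (np.s_[176:200,264:292],np.s_[186:204,286:303],np.s_[170:185,262:276])])
cv2.imwrite("pics/k.png",cv2.hconcat([cv2.resize(x[150:250,225:345],(400,333),interpolation=2) for x in(a,p)]))
E
```

```text
diff in station crop [np.float64(6.5), np.float64(8.3), np.float64(6.9)]
```

View pics/k.png

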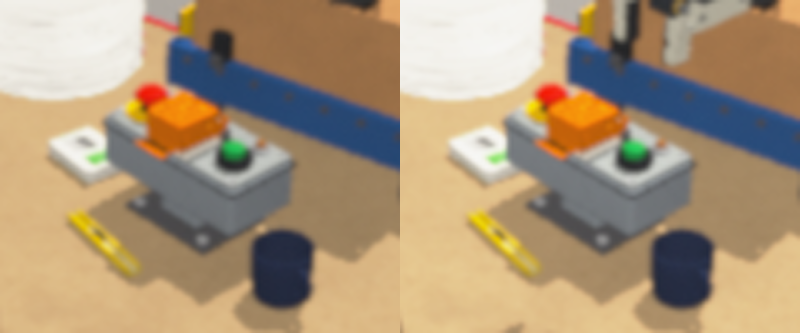

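Before and after match: the guard is shut, the button is out, and nothing else has moved. Handing in.

```bash
python3 -c "
from station import arm
print(arm.job_done())"
```

```text
the job is handed in; nothing more can be done
None
```

Job handed in at about 17 s of the 56 s: toggle pushed to on (judged from the push forces, as the guard hides it), guard dropped shut, green start button pressed fully down and released; the red stop was not pressed and nothing lying by the station moved.

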